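# Press a solar lid in its toggle clamp

## Task

The round solar-panel jar lid sits between four pins in one of the two toggle-clamp jigs; its panel has just been pressed in and needs a squeeze. Swing that jig's clamp over centre until its rubber pad is fully down on the lid, keep it clamped for two seconds, then swing it fully back open and let go, with the lid still lying in its nest. Leave the other clamp alone.

Things in the scene. Friction and masses are not known exactly. Their poses are not given: they have to be found in the camera images.
- lid_jig: Jig holding the round lid, fixed to the table: aluminium plate 150 (x) by 84 (y) mm, top at z = 10 mm. Origin: centre of its underside, at table height. Own x points from clamp to lid, within 0.35 rad of world x; z up. Hinge pin along own y at x = -40, z = 52 mm; bracket 36 mm wide. Four pins, tops at z = 20 mm, ring the nest at x = +30. The other jig is alike but holds a black battery holder.
- lid_clamp_grip (a point): Point on the axis of the lid clamp's straight black handle, 100 mm from the hinge pin. Handle 18 mm thick, round end 125 mm from the pin, swings in the jig's own x-z plane. Open it leans 31 degrees back to -x (this point at jig x = -92, z = 137 mm, end z = 158 mm); clamped it leans 31 degrees to +x (point at x = +12, z = 137 mm); upright its end is at 177 mm. Push to +x to clamp, to -x to open.
- lid_clamp (a joint): Swing of the lid jig's clamp, rad: 0 = fully open at its stop, arm (76 mm bar) raised 63 degrees, handle leaning back; 1.10 = clamped, arm level, its 20 mm rubber pad on the lid. The handle stands 58.5 degrees above the arm. A spring drives it away from dead centre (about 0.55) both ways: pushed well past, it goes the rest by itself within a second and stays. About 5 N at the grip moves it.
- solar_lid: White round jar lid with a dark solar panel on top, 59 mm across, 13 mm high, loose, about 30 g, lying between the four pins of the lid jig (centre at jig x = +30, y = 0, underside 10 mm above the table) with 2 to 3 mm of play. Origin: centre of its underside, z up.
- holder_clamp (a joint): Swing of the other jig's clamp (the one over the battery holder), rad, same meaning; it is open and must stay open.
Mind the look-alikes: they are no part of the job. Of the things that look like the solar_lid, the smallest one is meant.

How it is judged:
By the outcome, as a careful person would: the job done as asked, in the order asked, and still so for the second after the job is handed in, with the robot touching nothing.
It also fails if it takes over 43 s, if anything falls off the work surface, if the arm or the gripper's body presses on something with over 40 N, if the wrist force passes 120 N, or if a joint passes its speed limit or range.

## Robot

A 6-joint arm with a two-finger parallel gripper is mounted at the origin on a cart in front of the work surface, level with it; the furniture and walls round the work are solid. World frame = base frame: x ahead of the robot, y to its left, z up, the work surface at z = 0. Lengths are in m, angles in rad, forces in N, time in s.
With the tool pointing down it reaches from about 0.375 to 0.9 m from the base axis. Payload 3.1 kg.
Tool frame: the origin (TCP) lies midway between the tips of the shut fingers; the grasp point (between the pads) lies 19 mm behind it; z points along the fingers, y is the line along which they close (so a half turn about z gives the same grasp; the last joint's range is limited). The gripper opens to 85 mm and grips with 20 to 120 N. Pads are 22 mm wide; open, the fingers measure 114 mm over their backs; the gripper's body (76 mm by 85 mm) begins 54 mm behind the grasp point. The pads swing forward as they close: fully open they stand 13 mm farther back than shut.
Start: joints at [-1.335, 0.527, 1.433, -0, 1.181, -0.178], TCP at [0.251, -0.572, 0.231] pointing down, gripper open.
Joint ranges: [-3.08, 3.08], [-0.75, 2.2], [0.22, 2.44], [-1.43, 4.57], [0, 2.65], [-2.85, 2.85]. Speed limits (rad/s): [2.79, 2.79, 3.14, 3.14, 3.14, 3.14].

## Interface

Orientations are given as a unit quaternion [w, x, y, z].
In Python, from workcell import r gives the robot as it stands. Calls block until the motion is done:
- r.move_pose(position, orientation): joint-space move of the TCP to a pose.
- r.line_to(position, v=0.15, ori=None, until_force=None): straight line of the TCP; ori=None keeps the orientation; v is the mean speed in m/s. With until_force (N) it stops when the force on the tool has changed by that much, and returns True; else False.
- r.movej(angles): joint-space move.
- r.grip(opening, grasp_force=None): finger opening in m; grasp_force is the grip in N (None keeps the last); returns when the fingers have stopped.
- r.wait(seconds).
- r.solve_ik(position, orientation): joint angles nearest the present ones, or None.
- r.get_state(): the state.
- r.get_image(name): name is "side" or "top"; returns the picture (420x560x3 uint8, red, green, blue); there is no depth.
- r.camera_params(name): a dict with "fovy" (degrees; the focal length in pixels is half the picture's height over the tangent of half this angle, whatever the lens; pixels are square), "cx", "cy" (the principal point, pixels), "rvec" (rotation vector, rad) and "tvec" (3), from world to camera coordinates, as OpenCV has them. Camera axes: x right, y down, z forward; pixel columns grow to the right and rows downward; lengths in m; the calibration is good to about 2 mm. A picture is of the moment at which its call begins. camera_params takes no time and is no camera call.
A pose or a line that the arm cannot do raises r.Unreachable and nothing moves.
- r.close_job(): hands the job in; it is judged then, once.
Trained networks look in the newest picture that a camera, given by its name, has taken for a name from the list of things; names that differ only in an ending like _2 or _b are one class to them, and where a whole thing is asked for, a point or a joint stands for the part that bears it (a point fixed in the world has none). Each returns a list of dicts, best first, with "score" (0 to 1); they miss things now and then, are a little off and sometimes report something else, mostly with a low value. They report only what shows in the picture. A call takes as long as a camera call. They do not tell look-alikes from the thing itself.
- r.masks_of(name, camera): "region" (420x560 bool, what is visible of it) and "point" ([column, row] in pixels, amid what is visible of it).
The state is a dict: "time": time; "q": joint angles; "qvel": joint speeds; "joint_torque": joint torques, N m; "tcp_pos": TCP position; "tool_rot": TCP orientation; "ft_force": force on the tool from outside, world axes, zero at the start; "ft_torque": the same for the moment, N m; "width": finger opening in m; "grip_force": force on a finger pad.
Only numpy, scipy, OpenCV 4.12 (cv2) and the standard library are available. Lean on these libraries where they do the work, as an engineer would, in place of code of your own. Each camera call takes 0.05 s, during which the arm holds its last target. There are 200 camera calls.

## Working session

There is one attempt and no reset: what is moved stays moved. The work goes in short steps, each a Python script; the robot and the scene stay as the last script left them, time stands still between calls to the robot, and variables do not carry over. Pictures are saved under pics/ and viewed, at most 10 in all, crops included, and the job is handed in when it is done.

```bash
ls; mkdir -p pics
python3 - <<'E'
from workcell import r
import cv2,numpy as np
for c in("side","top"):
    im=r.get_image(c); cv2.imwrite(f"pics/{c}0.png",im[:,:,::-1])
    print(c,r.camera_params(c))
    for n in("solar_lid","lid_jig","lid_clamp_grip"):
        for d in r.masks_of(n,c): print(c,n,round(d["score"],2),np.round(d["point"]),d["region"].sum())
print(r.get_state()["time"])
E
```

```text
pics
side {'fovy': 57.79783516901106, 'cx': 277.8079639026299, 'cy': 207.44807834946937, 'rvec': array([ 0.61501149, -2.61887455,  1.19173684]), 'tvec': array([0.53634383, 0.19504123, 0.81903952])}
side solar_lid 0.88 [213. 321.] 632
side solar_lid 0.79 [328. 204.] 485
side solar_lid 0.58 [283. 203.] 451
side lid_jig 0.85 [236. 322.] 2743
side lid_clamp_grip 0.77 [244. 305.] 849
top {'fovy': 54.31455047073927, 'cx': 276.31303844666746, 'cy': 207.86328568474417, 'rvec': array([ 2.16366446, -2.12621969,  0.16874505]), 'tvec': array([0.04731374, 0.55806443, 0.94380967])}
top solar_lid 0.87 [157. 203.] 410
top solar_lid 0.61 [337. 231.] 704
top solar_lid 0.6 [323. 186.] 753
top lid_jig 0.95 [160. 225.] 1800
0.4
```

View pics/top0.png

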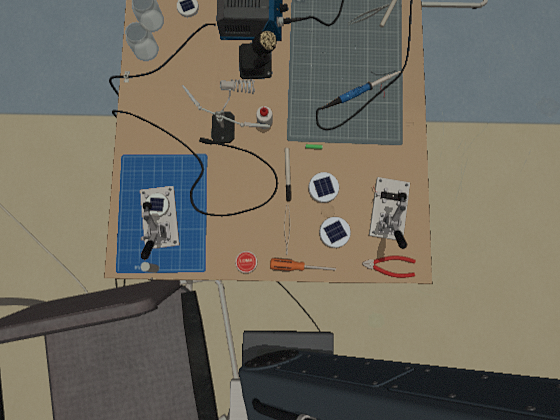

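View pics/side0.png

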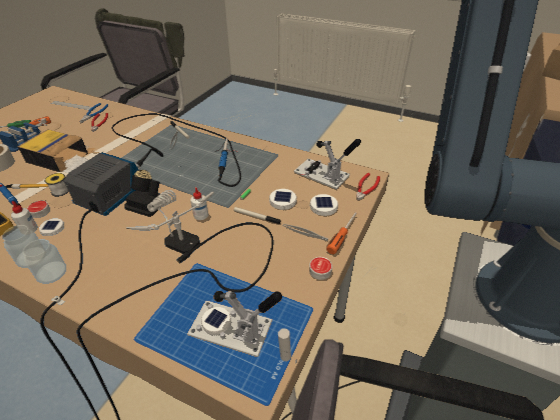

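The lid jig is the one on the blue mat: at (158,217) in the top view and (235,322) in the side view. A pale upright cylinder stands near its handle end, at (145,267) top and (284,345) side.

```bash
cat > h.py <<'E'
from workcell import r
import cv2,numpy as np
def cam(c):
    p=r.camera_params(c); f=210/np.tan(np.radians(p["fovy"])/2)
    return np.array([[f,0,p["cx"]],[0,f,p["cy"]],[0,0,1]]),p["rvec"],p["tvec"]
def proj(c,P):
    K,rv,t=cam(c); return cv2.projectPoints(np.float64(P).reshape(-1,1,3),rv,t,K,None)[0].reshape(-1,2)
def onplane(c,uv,z):
    K,rv,t=cam(c); R=cv2.Rodrigues(rv)[0]; C=-R.T@t
    d=(R.T@np.linalg.inv(K)@np.c_[np.float64(uv).reshape(-1,2),np.ones(np.size(uv)//2)].T).T
    return C+d*((z-C[2])/d[:,2])[:,None]
def jig(p,P):  # p=x,y,yaw ; P in jig frame
    c,s=np.cos(p[2]),np.sin(p[2]); P=np.float64(P).reshape(-1,3)
    return np.c_[p[0]+c*P[:,0]-s*P[:,1],p[1]+s*P[:,0]+c*P[:,1],P[:,2]]
E
python3 - <<'E'
from h import *
from scipy.optimize import minimize
M={}
for c in("top","side"):
    r.get_image(c)
    M[c]=(r.masks_of("solar_lid",c)[0]["region"],r.masks_of("lid_jig",c)[0]["region"]|r.masks_of("solar_lid",c)[0]["region"])
    v,u=np.nonzero(M[c][0]); print(c,"lid",onplane(c,[u.mean(),v.mean()],.020))
v,u=np.nonzero(M["top"][1]); b=cv2.boxPoints(cv2.minAreaRect(np.c_[u,v].astype(np.int32)))
w=onplane("top",b,.01); print(np.round(w,3))
q=[[75,42,10],[75,-42,10],[-75,-42,10],[-75,42,10]]; q=np.array(q)/1000
def cost(p):
    e=0
    for c in M:
        m=np.zeros((420*4,560*4),np.uint8); cv2.fillPoly(m,[np.int32(proj(c,jig(p,q))*4+2)],1)
        big=cv2.resize(M[c][1].astype(np.uint8),None,fx=4,fy=4,interpolation=cv2.INTER_NEAREST)
        e+=(m!=big).sum()/16
    return e
best=None
for yaw in(-.3,-.15,0,.15,.3):
    p0=[*w.mean(0)[:2],yaw]
    o=minimize(cost,p0,method="Nelder-Mead",options=dict(initial_simplex=[p0]+[list(np.add(p0,d)) for d in((.02,0,0),(0,.02,0),(0,0,.1))],xatol=1e-4,fatol=.5))
    if best is None or o.fun<best.fun: best=o
p=best.x; print("jig",p,best.fun,"nest",jig(p,[.03,0,0]))
np.save("jig.npy",p)
out=[]
for c in("top","side"):
    im=r.get_image(c)[:,:,::-1].copy(); ctr=proj(c,jig(p,[0,0,.05]))[0]; s=4
    u0,v0=np.int32(ctr-[48,65]); im=cv2.resize(im[v0:v0+130,u0:u0+96],None,fx=s,fy=s,interpolation=cv2.INTER_CUBIC)
    P=lambda X:np.int32((proj(c,jig(p,X))-[u0,v0]+.5)*s)
    cv2.polylines(im,[P(q)],True,(0,0,255),1)
    cv2.polylines(im,[P([[-.04,0,.052],[-.092,0,.137],[-.1044,0,.159]])],False,(0,255,0),1)
    a=np.linspace(0,6.3,40); cv2.polylines(im,[P(np.c_[.03+.0295*np.cos(a),.0295*np.sin(a),0*a+.023])],True,(0,255,255),1)
    out.append(im)
cv2.imwrite("pics/fit.png",np.hstack(out))
# cylinder near handle
print(onplane("top",[145,267],0.05),onplane("side",[287,358],0))
E
```

```text
top lid [[ 0.50539128 -0.08666952  0.02      ]]
side lid [[ 0.49954639 -0.07370036  0.02      ]]
[[ 0.606  0.407  0.01 ]
 [ 0.649 -0.119  0.01 ]
 [ 0.472 -0.128  0.01 ]
 [ 0.432  0.384  0.01 ]]
jig [ 2.04663998 -2.49067098  3.76666667] 5741.0 nest [[ 2.02231239 -2.5082257   0.        ]]Traceback (most recent call last):
  File "<stdin>", line 28, in <module>
cv2.error: OpenCV(4.12.0) /io/opencv/modules/imgproc/src/resize.cpp:4208: error: (-215:Assertion failed) !ssize.empty() in function 'resize'
```

```bash
cat > fit.py <<'E'
from h import *
from scipy.optimize import minimize
M={}
ok=dict(top=lambda d:d["point"][0]<250 and d["point"][1]>150,side=lambda d:d["point"][1]>270)
for c in("top","side"):
    r.get_image(c)
    g=lambda n:[d["region"] for _ in range(3) for d in r.masks_of(n,c) if ok[c](d)]
    L,J=g("solar_lid"),g("lid_jig"); print(c,len(L),len(J))
    if L:
        v,u=np.nonzero(L[0]); print("lid",onplane(c,[u.mean(),v.mean()],.020))
    M[c]=np.any(L+J,axis=0).astype(np.uint8)
q=np.array([[75,42,10],[75,-42,10],[-75,-42,10],[-75,42,10]])/1000
v,u=np.nonzero(M["top"]); w=onplane("top",[u.mean(),v.mean()],.01)[0]
def cost(p):
    e=0
    for c in M:
        m=np.zeros((1680,2240),np.uint8); cv2.fillPoly(m,[np.int32(proj(c,jig(p,q))*4+2)],1)
        e+=(m!=cv2.resize(M[c],None,fx=4,fy=4,interpolation=cv2.INTER_NEAREST)).sum()/16
    return e
best=None
for yaw in(-.2,0,.2):
    p0=[*w[:2],yaw]
    o=minimize(cost,p0,method="Nelder-Mead",options=dict(initial_simplex=[p0]+[list(np.add(p0,d)) for d in((.02,0,0),(0,.02,0),(0,0,.1))],xatol=1e-4,fatol=.5))
    if best is None or o.fun<best.fun: best=o
p=best.x; print("jig",p,best.fun,"nest",jig(p,[.03,0,0]))
np.save("jig.npy",p)
out=[]
for c in("top","side"):
    im=r.get_image(c)[:,:,::-1]; u0,v0=np.int32(proj(c,jig(p,[0,0,.05]))[0]-[48,65]); s=4
    im=cv2.resize(im[v0:v0+130,u0:u0+96],None,fx=s,fy=s,interpolation=cv2.INTER_CUBIC)
    P=lambda X:np.int32((proj(c,jig(p,X))-[u0,v0]+.5)*s)
    cv2.polylines(im,[P(q)],True,(0,0,255),1)
    cv2.polylines(im,[P([[-.04,0,.052],[-.092,0,.137],[-.1044,0,.159]])],False,(0,255,0),1)
    a=np.linspace(0,6.3,40); cv2.polylines(im,[P(np.c_[.03+.0295*np.cos(a),.0295*np.sin(a),0*a+.023])],True,(0,255,255),1)
    out.append(im)
cv2.imwrite("pics/fit.png",np.hstack(out))
print(onplane("top",[145,267],0.05),onplane("side",[287,358],0),r.get_state()["time"])
E
python3 fit.py
```

```text
top 3 3
lid [[0.56562738 0.34747911 0.02      ]]
side 3 6
lid [[0.56172831 0.35321602 0.02      ]]
jig [0.5336904  0.34697992 0.14787393] 926.625 nest [[0.563363   0.35139999 0.        ]]
[[0.41091766 0.36101584 0.05      ]] [[0.404127   0.35163337 0.        ]] 1.65
```

View pics/fit.png

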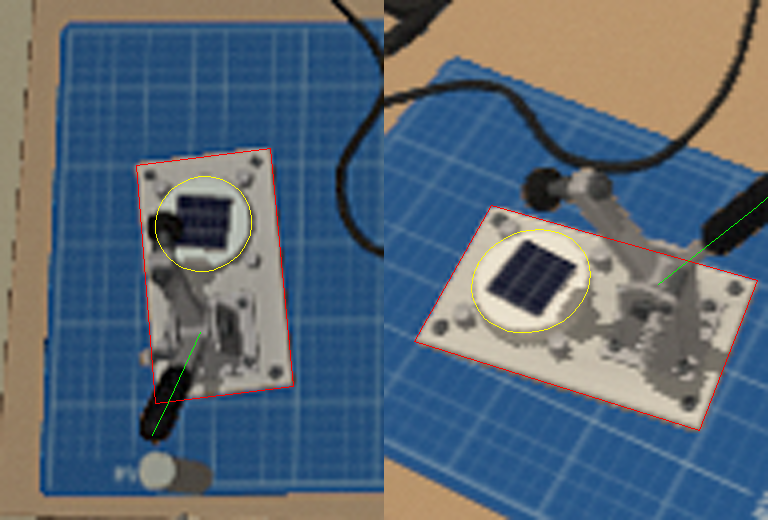

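The plate and lid outlines fit well, giving jig at (0.534, 0.347) with yaw 0.148. Before moving I'll check how high the chair near the jig reaches, and whether the straddle poses are reachable.

```bash
cat >> h.py <<'E'
J=np.load("jig.npy")
from scipy.spatial.transform import Rotation as Ro
def quat(s):
    y=s*np.array([np.cos(J[2]),np.sin(J[2]),0]); z=np.array([0,0,-1.]); q=Ro.from_matrix(np.c_[np.cross(y,z),y,z]).as_quat(); return q[[3,0,1,2]]
def at(x,z,y=0): return jig(J,[x,y,z])[0]
E
python3 - <<'E'
from h import *
def tri(a,b):
    Pm=[]
    for c in("top","side"):
        K,rv,t=cam(c); Pm.append(K@np.c_[cv2.Rodrigues(rv)[0],t])
    X=cv2.triangulatePoints(*Pm,np.float64(a).reshape(2,1),np.float64(b).reshape(2,1))[:,0]; X=X[:3]/X[3]
    return np.round(X,3), [np.round(proj(c,X)[0]) for c in("top","side")]
print("cyl top",tri([144.5,267],[284,332]))
print("chair corner",tri([185,283],[332,345]))
for s in(1,-1):
    for x,z in((-.092,.3),(-.092,.118),(.04,.118),(-.12,.118)):
        print(s,x,z,r.solve_ik(at(x,z),quat(s)))
im=r.get_image("side")[:,:,::-1]; cv2.imwrite("pics/chair.png",cv2.resize(im[250:420,200:440],None,fx=3,fy=3))
E
```

```text
cyl top (array([0.411, 0.351, 0.085]), [array([144., 267.]), array([284., 332.])])
chair corner (array([ 0.358,  0.279, -0.027]), [array([186., 289.]), array([323., 343.])])
1 -0.092 0.3 [ 4.43879828e-01  3.56216534e-01  1.52586460e+00 -4.44089210e-16
  1.25951152e+00  2.96005895e-01]
1 -0.092 0.118 [ 4.43879828e-01  5.92988678e-01  1.71188031e+00 -4.44089210e-16
  8.36723665e-01  2.96005895e-01]
1 0.04 0.118 [ 3.86132347e-01  7.21656936e-01  1.39517096e+00 -4.44089210e-16
  1.02476476e+00  2.38258414e-01]
1 -0.12 0.118 [ 4.59674359e-01  5.68904261e-01  1.77335784e+00 -4.44089210e-16
  7.99330554e-01  3.11800426e-01]
-1 -0.092 0.3 [ 4.43879828e-01  3.56216534e-01  1.52586460e+00 -4.44089210e-16
  1.25951152e+00 -2.84558676e+00]
-1 -0.092 0.118 [ 4.43879828e-01  5.92988678e-01  1.71188031e+00 -4.44089210e-16
  8.36723665e-01 -2.84558676e+00]
-1 0.04 0.118 None
-1 -0.12 0.118 [ 4.59674359e-01  5.68904261e-01  1.77335784e+00 -4.44089210e-16
  7.99330554e-01 -2.82979223e+00]
```

View pics/chair.png

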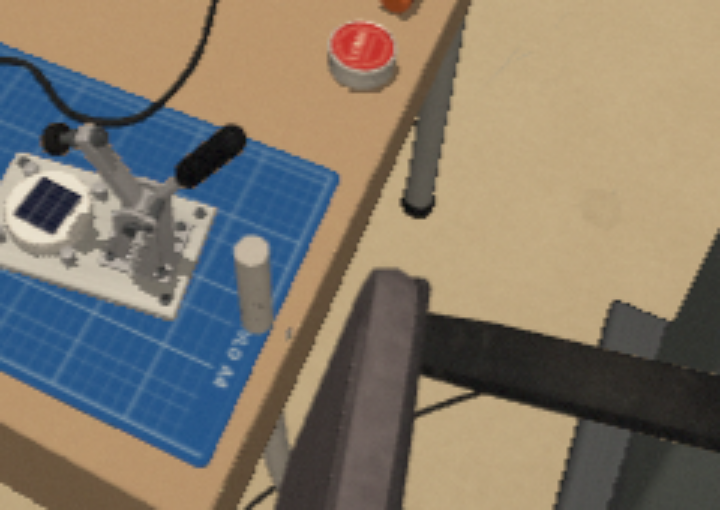

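Base side of the chair is low (about z 0), and the cylinder is 85 mm tall, below my tip height. I'll straddle the handle with open fingers along the jig's x.

Run:
```python
from h import *
q=quat(1); s=r.get_state()
r.line_to([0.251,-0.572,0.33],v=.3); 
r.move_pose(at(-.093,.33),q); r.grip(.07)
r.line_to(at(-.093,.19),v=.2)
print("contact",r.line_to(at(-.093,.118),v=.1,until_force=6))
s=r.get_state(); print(s["time"],s["tcp_pos"],s["ft_force"],s["width"])
ims=[]
for c,u,v in(("top",60,130),("side",140,240)):
    im=r.get_image(c)[:,:,::-1]; ims.append(cv2.resize(im[v:v+160,u:u+160],None,fx=2.4,fy=2.4,interpolation=cv2.INTER_CUBIC))
cv2.imwrite("pics/strad.png",np.hstack(ims))
```

```text
contact False
7.4333 [0.44223941 0.33353784 0.11857204] [-0.62123173 -0.09697374 -0.08954182] 0.07024760036140654
```

View pics/strad.png

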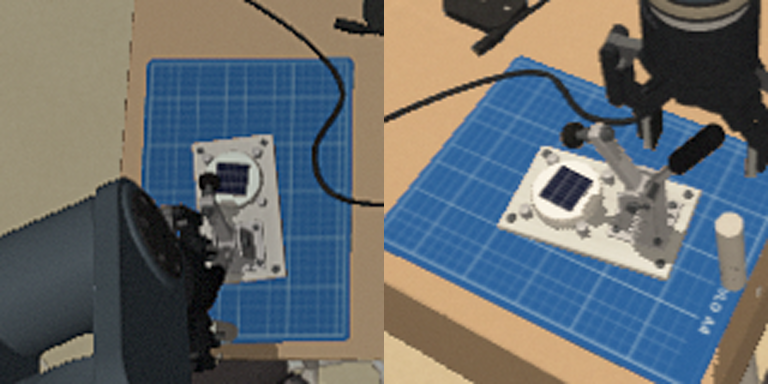

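The handle sits between the two fingers (side crop, about (700,148), with tips at (648,148) and (755,172)), and nothing is in contact. Now I'll push it to clamp.

Run:
```python
from h import *
for x in(-.06,-.03,0,.014):
    r.line_to(at(x,.118),v=.08); s=r.get_state(); print(x,round(s["time"],2),np.round(s["ft_force"],1))
r.wait(1.0)
print(np.round(r.get_state()["ft_force"],1))
ims=[]
for c,u,v in(("top",60,130),("side",140,240)):
    im=r.get_image(c)[:,:,::-1]; ims.append(cv2.resize(im[v:v+160,u:u+160],None,fx=2.4,fy=2.4,interpolation=cv2.INTER_CUBIC))
cv2.imwrite("pics/clamped.png",np.hstack(ims))
```

```text
-0.06 8.1 [-5.2 -1.7  3.8]
-0.03 8.62 [-0.8  1.4  0.2]
0 9.15 [-0.6 -0.1 -0.2]
0.014 9.47 [0.1 0.1 0.6]
[0.4 0.  0.8]
```

View pics/clamped.png

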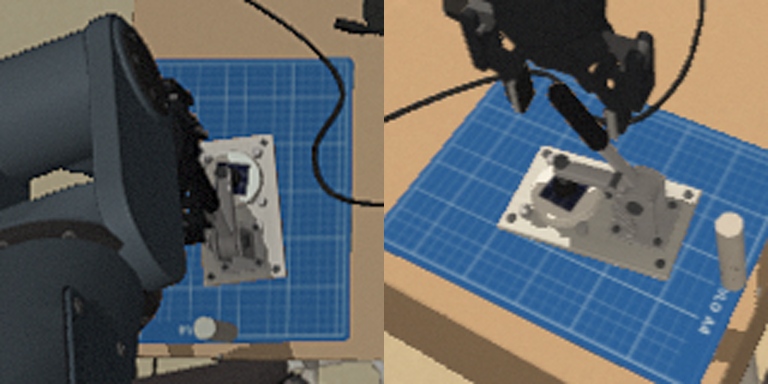

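The arm has swung down with its pad over the lid (side crop, about (560,165)), and the handle leans forward. I'll confirm it is at its stop with a light touch, hold for over two seconds, then open it.

Run:
```python
from h import *
def st(t):
    s=r.get_state(); print(t,round(s["time"],2),np.round(s["tcp_pos"],3),np.round(s["ft_force"],1))
hit=r.line_to(at(.045,.118),v=.05,until_force=8); st(hit)
d=r.get_state()["tcp_pos"][:2]-J[:2]; print("jig x of tcp",d@[np.cos(J[2]),np.sin(J[2])], "expect ~.030")
r.line_to(at(.014,.118),v=.1); r.wait(2.4)
im=r.get_image("side")[:,:,::-1].copy()
for P,c in(([.036,0,.052],(0,0,255)),([-.04,0,.052],(0,0,255)),([.0244,0,.159],(0,255,0)),([.012,0,.137],(0,255,0))):
    cv2.circle(im,tuple(int(a) for a in proj("side",jig(J,P))[0]),1,c,-1)
cv2.imwrite("pics/cl2.png",cv2.resize(im[260:360,170:290],None,fx=5,fy=5,interpolation=cv2.INTER_CUBIC)); st("held")
```

```text
True 11.03 [0.563 0.351 0.117] [-2.   0.   3.4]
jig x of tcp 0.030060350857188105 expect ~.030
held 13.78 [0.548 0.349 0.118] [ 0.1  0.  -0.4]
```

View pics/cl2.png

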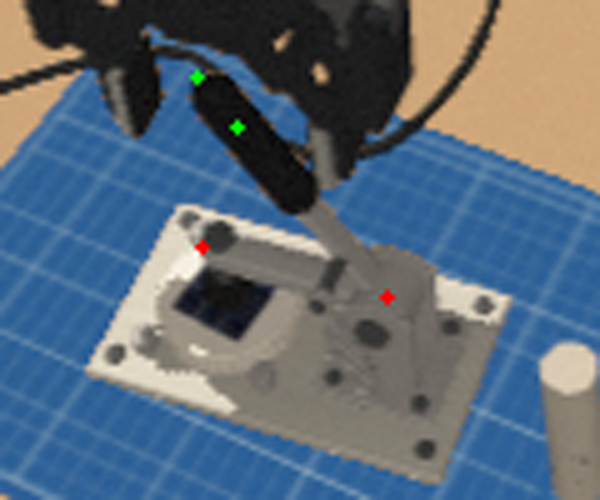

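The handle and arm match the fully clamped pose to within about 2 mm (handle on the green marks, arm end by the red mark at (203,247)). The clamp has held for over 2 s, so I'll open it.

Run:
```python
from h import *
def st(t):
    s=r.get_state(); print(t,round(s["time"],2),np.round(s["tcp_pos"],3),np.round(s["ft_force"],1))
for x in(-.02,-.05,-.08,-.094): r.line_to(at(x,.118),v=.08); st(x)
r.wait(.8)
print("stop",r.line_to(at(-.122,.118),v=.05,until_force=8)); st("")
r.line_to(at(-.093,.118),v=.1); r.wait(.3); st("back")
r.line_to(at(-.093,.33),v=.2); r.movej([-.1,.2,1.4,0,1.5,0]); r.wait(.5); st("up")
ims=[]
for c,u,v in(("top",60,130),("side",140,240)):
    im=r.get_image(c)[:,:,::-1]; ims.append(cv2.resize(im[v:v+160,u:u+160],None,fx=2.4,fy=2.4,interpolation=cv2.INTER_CUBIC))
cv2.imwrite("pics/open.png",np.hstack(ims))
```

```text
-0.02 14.36 [0.518 0.345 0.121] [6.3 0.5 4.3]
-0.05 14.88 [0.484 0.34  0.118] [0.8 0.9 0.1]
-0.08 15.41 [0.453 0.335 0.117] [ 0.   0.4 -0.1]
-0.094 15.73 [0.44  0.333 0.118] [-0.5  1.1  0.2]
stop True
 16.97 [0.425 0.331 0.119] [1.9 0.6 2.8]
back 17.59 [0.441 0.333 0.118] [-0.5 -0.2  0.7]
up 20.46 [0.526 0.059 0.428] [-0.3 -0.3 -0.3]
```

View pics/open.png

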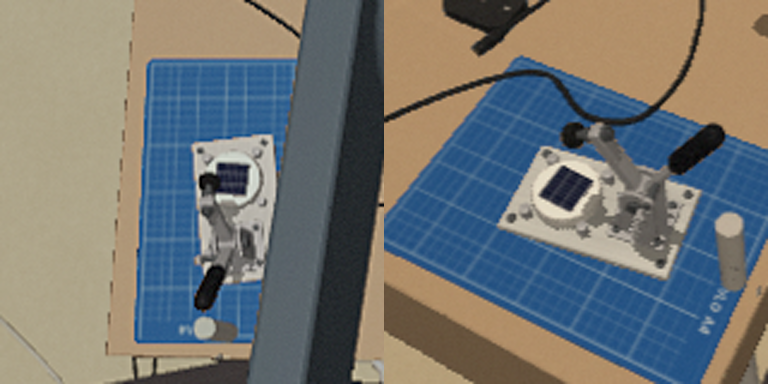

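The clamp is fully open again, as in the first picture, and the lid lies in its nest (side crop (567,188)). The robot is clear of everything, so I'm handing in.

```bash
python3 -c "
from workcell import r
print(r.close_job())"
```

```text
the job is handed in; nothing more can be done
None
```

I clamped the lid fully down, held it for over two seconds, swung the clamp fully back open and let go, with the lid still in its nest; the other clamp was never touched, and the job was handed in at about 20.5 s.

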